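# Load the roll winder and shift its lever into the marked slot

## Robot

A 7-joint arm with a two-finger parallel gripper is mounted at the origin on the work surface. World frame = base frame: x ahead of the robot, y to its left, z up, the work surface at z = 0. Lengths are in m, angles in rad, forces in N, time in s.
With the tool pointing down it reaches from about 0.4 to 0.85 m from the base axis. Payload 10.4 kg.
Tool frame: the origin (TCP) lies at the very end of the fingers, on their centre line; the grasp point (between the pads) lies 19 mm behind it (manip.grip_point_offset is the z of the grasp point in the tool frame, in m); z points along the fingers, y is the direction in which the jaws open and shut (so a half turn about z gives the same grasp; the last joint's range is limited). The gripper opens to 85 mm and grips with 20 to 120 N. Pads are 22 mm wide; open, the fingers measure 114 mm over their backs; the gripper's body (76 mm by 85 mm) begins 54 mm behind the grasp point. The pads swing forward as they close: fully open they stand 13 mm farther back than shut.
Start: joints at [1.201, 0.332, -0.065, 1.46, 0.022, 1.35, -0.088], TCP at [0.212, -0.588, 0.231] pointing down, gripper open.
Joint ranges: [-2.6, 2.6], [-0.5, 2.12], [-1.47, 1.34], [0.16, 2.42], [-1.27, 4.41], [0.06, 2.06], [-2.6, 2.6]. Speed limits (rad/s): [2.22, 2.22, 2.79, 2.79, 3.14, 3.14, 3.14].

## Interface

Orientations are given as a unit quaternion [x, y, z, w].
In Python, from workcell import manip, camera, get_calibration, hand_in gives the robot as it stands.
- The arm moves only by the shell command python3 -m pendant 'ROWS' [FORCE]. ROWS is JSON, a list of rows, each a list of 5 numbers: the shift along the tool's x, y, z in units of 40 mm (1.0 is 40 mm), then the turn about the tool's z in units of 6 degrees (1.0 is 6 degrees), then the closure, from 0 (fully open) to 1 (shut). A call has 1 to 5 rows; each row is the pose to reach, as a shift and turn from the pose commanded when the call began, along the tool's axes at that moment; what a row does not reach only later rows make up. A row lasts 1/8 s, in which the tool goes at most 62.5 mm and 10.7 degrees, less where a joint would pass 70% of its speed; a pose out of reach is approached as far as the arm can. A call with a gripper value outside its range is refused whole. The fingers move at their own pace and stop on an object; FORCE is the grip in N (left out, the last holds). Time passes only in rows, so rows that repeat a pose let the fingers close. It gives the time, the measured TCP pose, the force and the opening at its end, in the units of the state.
- manip.get_obs(): the state, without advancing time (a new reading comes with each control period).
- camera(name): name is "side" or "top" or "wrist"; returns (picture, depth): 400x640x3 uint8, red, green, blue; 400x640 float32, m along the optical axis (not along the pixel's ray), 0 where there is no reading.
- get_calibration(name): a dict with "vfov" (degrees; the focal length in pixels is half the picture's height over the tangent of half this angle, whatever the lens; pixels are square), "cx", "cy" (the principal point, pixels), "position" and "rotation" of the camera in the world. Camera axes: x right, y down, z forward; pixel columns grow to the right and rows downward; lengths in m; the calibration is good to about 2 mm. A picture is of the moment at which its call begins: read the wrist's pose just before it. get_calibration takes no time and is no camera call; for the wrist camera it gives the pose at the moment of the call.
- hand_in(): hands the job in, once; it reports no verdict.
The state is a dict: "clock": time; "joint_pos": joint angles; "joint_velocities": joint speeds; "tau": joint torques, N m; "position": TCP position; "ee_rot": TCP orientation; "ft_force": force on the tool from outside, world axes, zero at the start; "torque": the same for the moment, N m; "grip_width": opening from 0.0 (shut) to 1.0 (fully open).
Only numpy, scipy, OpenCV 4.12 (cv2) and the standard library are available. Lean on these libraries where they do the work, as an engineer would, in place of code of your own. Each camera call takes 0.05 s, during which the arm holds its last target.

## Task

Set up the bench winder for the next job: pick up the paper roll and lay it gently in the winder's two V-shaped yokes, about midway along them. Then, with the roll in place, guide the lever out of its park slot, through the zigzag gate, and all the way to the end of the slot that the green pointer marks. Leave the tape dispenser, the carton and the upright tube where they are.

Things in the scene. Friction and masses are not known exactly. Their poses are not given: they have to be found in the camera images.
- machine: Bench roll winder, fixed to the table: slate base plate 190 x 385 x 12 mm. Origin on the table, z up, +x to its back (away from the robot at yaw 0), +y to the robot's left. On its -y half two white V yokes (the cradle), on its +y half a cream gearbox with the gate as its top. A rubber drive disc (radius 22 mm, axis z = 105 mm) ends at y = +18 mm, facing the cradle.
- gate: Aluminium gate plate, 12 mm thick, top face 106 mm above the table, on the gearbox (x -63 to +100, y -54 to +54 mm). Origin in mid-plate at machine (0, 110, 100) mm, axes as the machine's. The lever's stem stands through its zigzag cut; the plate stops the stem everywhere else.
- cradle (a point): Centre of the roll when it lies in the yokes: machine (0, -90, 105) mm, axes as the machine's. Yokes 16 mm wide at y = -55 and +55 mm from here, each a 90 degree V open to the top; arms rise to 5 mm above this point, 48 mm to either side in x. Between them 94 mm are free, down to the base plate 93 mm below. The roll's axis must lie along y.
- roll: White paper roll with a blue-grey paper band round its middle, cardboard core at both ends: a cylinder 52 mm in diameter, 170 mm long, 0.2 to 0.42 kg. Origin at its centre, x along its axis (either end is the same; it may be turned about x). It lies on the rest, its centre 32 mm above the table.
- rest: Cardboard rest for the roll, fixed on the table: plate 190 x 100 x 6 mm, origin under its centre, x along the roll. Four blocks (14 mm along x, 12 mm wide, reaching 18 mm above the table) at x = +-70, y = +-29 mm keep the roll from rolling; the middle 120 mm of the roll is free at both sides.
- lever_knob (a point): Centre of the lever's black ball knob, 36 mm in diameter, on a 9 mm steel stem; 140 mm from the pivot axis. It can be pinched from above; pinched along the machine's y, it turns freely between the fingers as the lever swings. The point's z axis points up along the stem.
- lever_pivot (a point): Point on the lever's pivot shaft, hidden inside the gearbox: machine (0, 110, 30) mm, axes as the machine's, fixed to the machine. The shaft runs along y. Knob centre, from this point: x = 140 sin(a), y = s, z = 140 cos(a) mm, where a is joint lever_swing and s joint lever_slide in mm.
- lever_swing (a joint): Swing of the lever about its shaft, rad: 0 upright, positive leans to the machine's +x, stops at -0.55 and +0.55. Stays where left (friction, about 1.2 N at the knob). Two cross channels of the gate lie at -0.225 and +0.225 (stem free within about 0.05 rad). The park slot leads from the first channel to -0.55, two end slots from the second to +0.55; fully home is +0.55.
- lever_slide (a joint): Lever's place along its shaft, m; positive to machine +y; stays where left (1.5 N). Park slot at -0.032 (start, swing -0.47 to -0.55). First channel (swing -0.225): -0.032 to +0.032. Only way on to the second channel (swing +0.225): passage at +0.032. Second channel runs back to -0.032; end slots to swing +0.55 at 0.000 and -0.032. Slots, passage 17 mm wide, stem 9 mm.
- pointer_green: Green pointer on the gate plate, a disc of 22 mm diameter, 5 mm high, with a stub to -x; axes as the machine's, origin on the plate (z = 106 mm) at machine x = 80 mm. It stands in line with the wanted end slot, at machine y = 110 mm (slot 0.000) or y = 78 mm (slot -0.032).
- pointer_red: Red pointer, same shape, in line with the other end slot, which is not wanted.
- carton: Closed cardboard carton 130 x 100 x 70 mm, origin under its centre; to be left alone.
- dispenser: Slate tape dispenser 150 x 60 mm, 102 mm high, origin under its centre, x along its length; to be left alone.
- core: Upright cardboard tube 60 mm in diameter, 120 mm high, origin under its centre; to be left alone.
Not all that is in view belongs to the job. Leave any orange or red look-alike of the roll alone.

How it is judged:
By the outcome, as a careful person would: the job done as asked, in the order asked, and still so for the second after the job is handed in, with the robot touching nothing.
It also fails if it takes over 61 s, if anything falls off the work surface, if the arm or the gripper's body presses on something with over 40 N, if the wrist force passes 120 N, or if a joint passes its speed limit or range.

## Working session

There is one attempt and no reset: what is moved stays moved. The work goes in short steps, Python scripts to look and compute and a shell command to move; the robot and the scene stay as the last step left them, time stands still between calls to the robot, and variables do not carry over. Pictures are saved under pics/ and viewed, and the job is handed in when it is done.

```bash
ls; mkdir -p pics; python3 - <<'E'
from workcell import manip, camera, get_calibration
import cv2
print(manip.get_obs()); print(manip.grip_point_offset)
for n in ("side","top","wrist"):
    c=get_calibration(n); print(n,c)
    p,d=camera(n); cv2.imwrite(f"pics/{n}0.png",p[:,:,::-1])
    import numpy as np; np.save(f"pics/{n}0_d.npy",d); np.save(f"pics/{n}0_p.npy",p)
E
```

```text
pics
{'clock': 0.0, 'joint_pos': array([ 1.20135272,  0.33288224, -0.06468984,  1.46095244,  0.02160034,
        1.34988511, -0.08850539]), 'joint_velocities': array([-0.0006394 , -0.00153414,  0.00085147, -0.00049604, -0.00138253,
        0.00055894,  0.00084169]), 'tau': array([-1.09022028e-03, -6.25443578e+01,  4.85114101e-02, -3.91606092e+01,
        1.62664888e-02,  9.79060162e-03, -1.97012122e-05]), 'position': array([ 0.21231825, -0.58743182,  0.23050412]), 'ee_rot': array([ 9.84999293e-01,  1.72556892e-01, -1.57746239e-04, -6.98246614e-04]), 'ft_force': array([-0.209422  ,  0.51178994,  0.65288184]), 'torque': array([-0.01724884,  0.01458287, -0.0211417 ]), 'grip_width': 1.0010860098014653}
-0.0187
side {'vfov': 55.191703219351, 'cx': 324.55469313115725, 'cy': 198.1245641419594, 'position': array([0.22151487, 0.56591863, 0.89402729]), 'rotation': array([-0.26748106,  0.89716403, -0.33855325,  0.09451078])}
top {'vfov': 49.07710309325935, 'cx': 319.3960254489524, 'cy': 206.3426182971872, 'position': array([ 0.48257478, -0.02344826,  1.15241163]), 'rotation': array([ 0.71610874, -0.69598981,  0.034608  , -0.03985905])}
wrist {'vfov': 67.70711474826496, 'cx': 317.8980444349585, 'cy': 199.38427019313673, 'position': array([ 0.2887748 , -0.56176177,  0.37299004]), 'rotation': array([ 0.80805113, -0.56689255, -0.09252171,  0.13086612])}
```

View pics/top0.png

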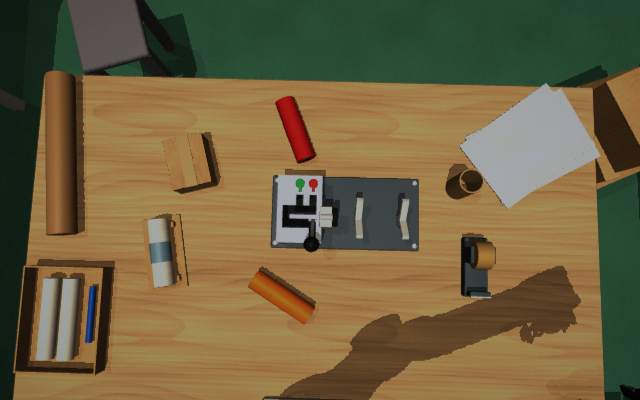

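View pics/side0.png

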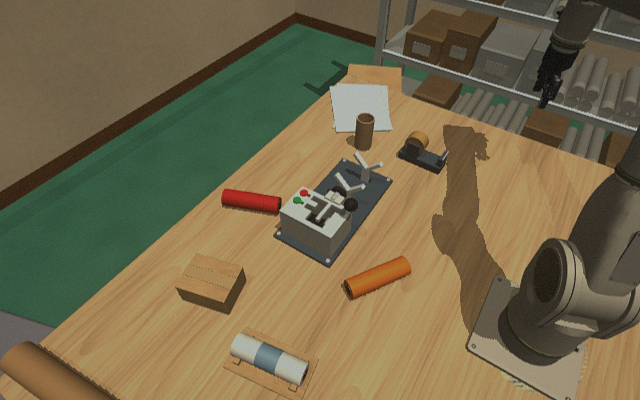

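View pics/wrist0.png

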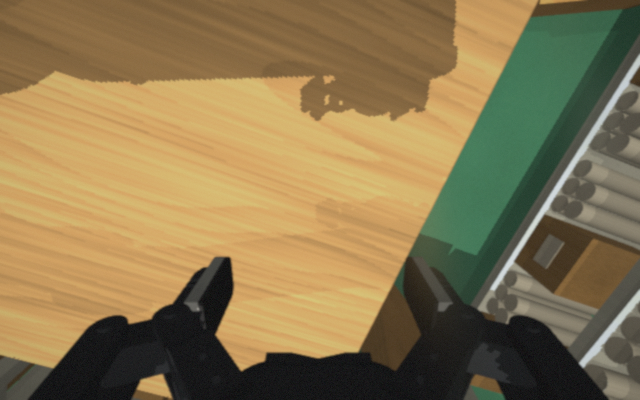

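The top view shows the roll with its blue band at (161,251) and the machine at about (345,213). The green pointer is at (300,183), red at (313,183), and the knob at (311,243). Next I'll measure them.

```bash
cat > h.py <<'E'
import numpy as np, cv2
from scipy.spatial.transform import Rotation as R
def cam(c):
    f=200/np.tan(np.radians(c["vfov"])/2); return f,c["cx"],c["cy"],np.array(c["position"]),R.from_quat(c["rotation"]).as_matrix()
def ray(c,u,v):
    f,cx,cy,p,M=cam(c); d=np.stack([(np.asarray(u,float)-cx)/f,(np.asarray(v,float)-cy)/f,np.ones(np.shape(u))],-1)
    return p,d@M.T
def onplane(c,u,v,z):
    p,d=ray(c,u,v); return p+d*((z-p[2])/d[...,2])[...,None]
def cloud(c,D):
    v,u=np.mgrid[0:400,0:640]; p,d=ray(c,u,v); return p+d*D[...,None]
def proj(c,P):
    f,cx,cy,p,M=cam(c); q=(np.asarray(P)-p)@M; return q[...,0]/q[...,2]*f+cx,q[...,1]/q[...,2]*f+cy
E
python3 - <<'E'
from h import *
from workcell import get_calibration
for n in("top","side"):
    c=get_calibration(n);p=np.load(f"pics/{n}0_p.npy");D=np.load(f"pics/{n}0_d.npy");P=cloud(c,D)
    hsv=cv2.cvtColor(p,cv2.COLOR_RGB2HSV)
    H,S,V=[hsv[...,i].astype(int) for i in range(3)]
    print(n,"table z",np.median(P[...,2][(P[...,0]>.3)&(P[...,0]<.8)&(abs(P[...,1])<.5)]))
    # pointers
    for nm,m in(("green",(H>45)&(H<80)&(S>120)&(V>60)),("red",((H<5)|(H>175))&(S>150)&(V>100))):
        k,l,st,ce=cv2.connectedComponentsWithStats((m&(P[...,2]>.09)&(P[...,2]<.13)).astype(np.uint8))
        for i in range(1,k):
            if st[i,4]>15: print(nm,st[i],ce[i],onplane(c,ce[i][0],ce[i][1],.111))
    # white roll: low S, z 0.03-.07, y>.2
    m=(P[...,2]>.035)&(P[...,2]<.07)&(P[...,1]>.2)&(P[...,1]<.6)&(P[...,0]>.2)&(P[...,0]<.6)&((S<60)|((H>85)&(H<125)))
    k,l,st,ce=cv2.connectedComponentsWithStats(m.astype(np.uint8))
    for i in range(1,k):
        if st[i,4]>150:
            q=P[l==i]; print("roll",st[i],ce[i],q.mean(0),np.percentile(q[:,2],99))
            r=cv2.minAreaRect(q[:,:2].astype(np.float32)); print(r)
    # dark knob
    m=(V<60)&(P[...,2]>.12)&(P[...,2]<.19)&(abs(P[...,1])<.2)&(P[...,0]>.3)
    k,l,st,ce=cv2.connectedComponentsWithStats(m.astype(np.uint8))
    for i in range(1,k):
        if st[i,4]>30:
            q=P[l==i]; print("knob",st[i],ce[i],onplane(c,*ce[i],.03+.14*np.cos(.51)),q.mean(0),q.max(0))
    # base plate
    m=(P[...,2]>.006)&(P[...,2]<.018)&(V<120)&(abs(P[...,1])<.3)&(P[...,0]>.3)
    k,l,st,ce=cv2.connectedComponentsWithStats(m.astype(np.uint8))
    for i in range(1,k):
        if st[i,4]>500:
            q=P[l==i]; print("base",st[i],cv2.minAreaRect(q[:,:2].astype(np.float32)))
    # gate top
    m=(P[...,2]>.103)&(P[...,2]<.109)&(abs(P[...,1])<.3)&(P[...,0]>.3)
    k,l,st,ce=cv2.connectedComponentsWithStats(m.astype(np.uint8))
    for i in range(1,k):
        if st[i,4]>150:
            q=P[l==i]; print("gate",st[i],np.median(q[:,2]),cv2.minAreaRect(q[:,:2].astype(np.float32)))
p=cv2.imread("pics/top0.png");cv2.imwrite("pics/mach.png",cv2.resize(p[160:270,260:430],None,fx=4.5,fy=4.5,interpolation=cv2.INTER_CUBIC))
cv2.imwrite("pics/rollz.png",cv2.resize(p[200:300,130:200],None,fx=6,fy=6,interpolation=cv2.INTER_CUBIC))
E
```

```text
top table z 0.00161430727696954
green [296 179   8  12  66] [299.66666667 183.37878788] [0.64675339 0.03490721 0.111     ]
red [309 179   9  12  68] [312.89705882 183.5       ] [0.64734527 0.00309429 0.111     ]
roll [ 147  219   25   68 1119] [158.48614835 251.94548704] [0.47292688 0.38477598 0.05491174] 0.062494490714765684
((0.4722920060157776, 0.38574326038360596), (0.1680770367383957, 0.05039246380329132), 10.9103364944458)
knob [333 210   5  15  67] [335.02985075 216.44776119] [ 0.56598568 -0.05094009  0.15218423] [ 0.56825877 -0.05168776  0.12497467] [ 0.58397889 -0.04658462  0.13028994]
knob [304 235  15  17 193] [311.         243.47150259] [0.50276162 0.00217048 0.15218423] [0.50255816 0.0018632  0.16412758] [0.52320976 0.01815603 0.17530992]
base [ 318  177  101   74 5939] ((0.5895666480064392, -0.1422322541475296), (0.19130747020244598, 0.2595936059951782), 0.1596926748752594)
base [283 195  34  42 672] ((0.5807767510414124, 0.0409010611474514), (0.08536487817764282, 0.10612112283706665), 84.74803161621094)
gate [ 276  175   47   69 1694] 0.1062493273140046 ((0.58677959442
[... 463 characters left out ...]
), (0.17070969939231873, 0.05086040496826172), 10.198742866516113)
knob [333 186  12   8  49] [338.53061224 189.10204082] [ 0.5535581  -0.02958467  0.15218423] [ 0.56602836 -0.05190996  0.124379  ] [ 0.58191097 -0.04603333  0.12907355]
knob [344 198  14  14 154] [350.42857143 204.63636364] [ 0.50032476 -0.00069483  0.15218423] [0.49658536 0.00691572 0.16214797] [0.51610361 0.01943793 0.17462844]
base [ 273  159  120  109 2669] ((0.5862923860549927, -0.08165943622589111), (0.19075316190719604, 0.3867327570915222), 0.30733808875083923)
gate [ 280  186   72   54 1289] 0.10580431440463756 ((0.5854150056838989, 0.023278895765542984), (0.16458256542682648, 0.13012301921844482), 0.1829547882080078)
```

View pics/mach.png

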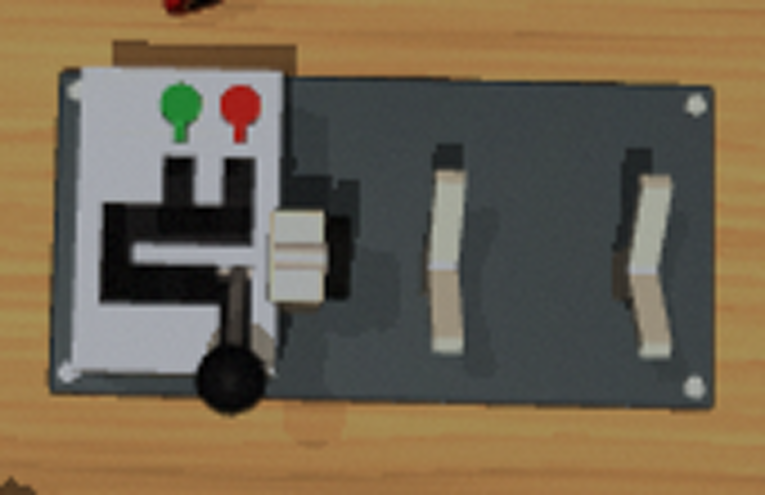

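View pics/rollz.png

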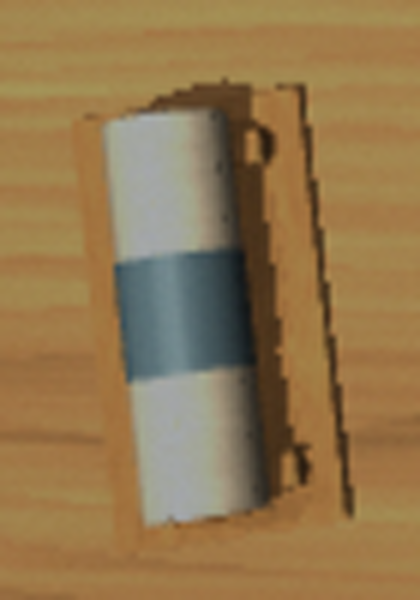

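```bash
cat > to.py <<'E'
import sys,numpy as np
from workcell import manip
from scipy.spatial.transform import Rotation as R
def st():
    o=manip.get_obs();M=R.from_quat(o["ee_rot"]).as_matrix()
    return o,M,np.degrees(np.arctan2(M[1,1],M[0,1]))
def to(x,y,z,yaw):
    o,M,a=st(); s=M.T@(np.array([x,y,z])-o["position"])/.04
    t=-((yaw-a+180)%360-180)/6
    print("t %.2f pos %s yaw %.2f grip %.3f F %s | shift %s turn %.3f"%(o["clock"],o["position"].round(4),a,o["grip_width"],o["ft_force"].round(1),s.round(3),t), "j1 %.2f j7 %.2f"%(o["joint_pos"][0],o["joint_pos"][6]), "dist mm %.0f"%(np.linalg.norm(s)*40))
if __name__=="__main__": to(*map(float,sys.argv[1:5]))
E
python3 to.py 0.47 -0.1 0.3 -79.5
```

```text
t 0.15 pos [ 0.2123 -0.5875  0.2307] yaw -70.13 grip 0.999 F [ 0.2 -0.3  0.4] | shift [10.2   -9.275 -1.723] turn 1.562 j1 1.20 j7 -0.09 dist mm 556
```

```bash
python3 -m pendant '[[1.1,-1,-0.6,0,0],[2.3,-2,-1.2,0.5,0],[3.5,-3,-1.7,1,0],[4.6,-4.1,-1.7,1.5,0],[5.7,-5.2,-1.7,1.5,0]]' 40; python3 to.py 0.47 -0.1 0.3 -79.5
```

```text
clock: 0.78
position: [0.3534, -0.3202, 0.2996]
ee_rot: [0.996, 0.094, 0.0, 0.0]
ft_force: [2.0, -0.5, 0.6]
grip_width: 1.0
t 0.78 pos [ 0.3534 -0.3202  0.2996] yaw -79.17 grip 1.000 F [ 2.  -0.5  0.6] | shift [ 3.897 -4.859 -0.013] turn 0.054 j1 0.91 j7 -0.74 dist mm 249
```

```bash
python3 -m pendant '[[0.8,-1,0,0,0],[1.6,-2,0,0,0],[2.3,-3,0,0,0],[3.1,-4,0,0,0],[3.1,-4.3,0,0,0]]'; python3 to.py 0.455 0.2 0.28 -79.5
```

```text
clock: 1.4
position: [0.4431, -0.1264, 0.2992]
ee_rot: [0.995, 0.097, 0.0, -0.0]
ft_force: [-0.6, -0.8, -1.3]
grip_width: 1.001
t 1.40 pos [ 0.4431 -0.1264  0.2992] yaw -78.82 grip 1.001 F [-0.6 -0.8 -1.3] | shift [ 1.874 -7.947  0.485] turn 0.113 j1 0.70 j7 -1.17 dist mm 327
```

```bash
python3 - <<'E'
from workcell import *
import numpy as np,cv2
c=get_calibration("wrist");p,d=camera("wrist");cv2.imwrite("pics/w1.png",p[:,:,::-1]);np.savez("pics/w1.npz",p=p,d=d,**c)
E
```

```text
(no output)
```

View pics/w1.png

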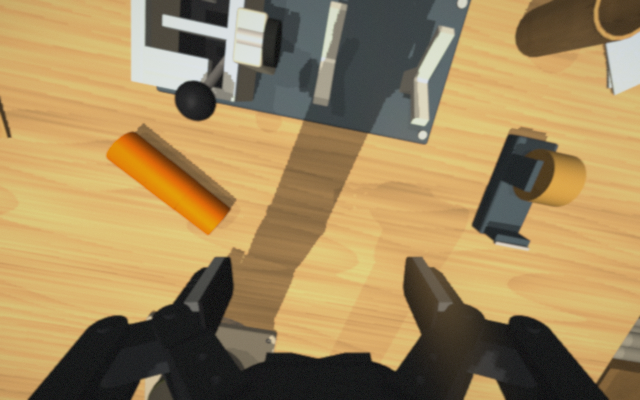

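```bash
python3 -m pendant '[[0.4,-1.5,0,0,0],[0.8,-3,0,0,0],[1.2,-4.5,0.2,0,0],[1.5,-6,0.4,0,0],[1.8,-7.5,0.5,0.1,0]]'; python3 to.py 0.455 0.386 0.2 -79.5
```

```text
clock: 2.08
position: [0.4563, 0.1785, 0.2789]
ee_rot: [0.996, 0.088, 0.0, 0.001]
ft_force: [0.8, -0.7, 0.7]
grip_width: 1.003
t 2.08 pos [0.4563 0.1785 0.2789] yaw -79.89 grip 1.003 F [ 0.8 -0.7  0.7] | shift [ 0.878 -5.115  1.967] turn -0.065 j1 0.37 j7 -1.89 dist mm 222
```

```bash
python3 -m pendant '[[0.3,-1.3,0.3,0,0],[0.6,-2.6,0.6,0,0],[0.8,-3.9,1,0,0],[0.8,-5.0,1.5,0,0],[0.8,-5.0,1.5,0,0]]'; python3 to.py 0.4715 0.386 0.2 -79.5
python3 - <<'E'
from workcell import *
import numpy as np,cv2
c=get_calibration("wrist");p,d=camera("wrist");cv2.imwrite("pics/w2.png",p[:,:,::-1]);np.savez("pics/w2.npz",p=p,d=d,**c)
E
```

```text
clock: 2.7
position: [0.4501, 0.3825, 0.217]
ee_rot: [0.996, 0.092, -0.002, 0.0]
ft_force: [-0.6, -0.7, -0.3]
grip_width: 1.0
t 2.70 pos [0.4501 0.3825 0.217 ] yaw -79.49 grip 1.000 F [-0.6 -0.7 -0.3] | shift [0.543 0.012 0.422] turn 0.002 j1 -0.05 j7 -2.41 dist mm 28
```

View pics/w2.png

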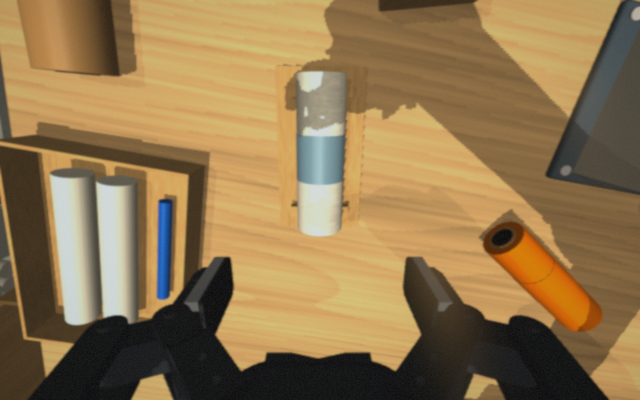

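```bash
python3 - <<'E'
from h import *
w=np.load("pics/w2.npz");p=w["p"];c={k:w[k] for k in("vfov","cx","cy","position","rotation")}
P=cloud(c,w["d"]); hsv=cv2.cvtColor(p,cv2.COLOR_RGB2HSV)
m=(P[...,2]>.025)&(P[...,2]<.075)&(hsv[...,1]<110)
m[:,:250]=0;m[:,400:]=0;m[250:]=0
q=P[m];print(len(q),q[:,2].max(),np.percentile(q[:,2],99),cv2.minAreaRect(q[:,:2].astype(np.float32)))
b=m&(hsv[...,0]>90)&(hsv[...,0]<115)&(hsv[...,1]>50)&(np.mgrid[0:400,0:640][0]>130)&(np.mgrid[0:400,0:640][0]<190)
v,u=np.nonzero(b);print(u.min(),u.max(),v.min(),v.max(),onplane(c,(u.min()+u.max())/2,(v.min()+v.max())/2,.05),onplane(c,(u.min()+u.max())/2,(v.min()+v.max())/2,.032))
t=q[:,2]>.05; s=q[t][:,:2]; s0=s.mean(0); U,S,V=np.linalg.svd(s-s0); print("axis",s0,np.degrees(np.arctan2(V[0,1],V[0,0])))
E
```

```text
7546 0.06019536760850397 0.058896423240270605 ((0.5072383880615234, 0.382697731256485), (0.08046047389507294, 0.24464242160320282), 89.23921203613281)
298 342 136 183 [0.47165094 0.38249064 0.05      ] [0.4682226  0.38171667 0.032     ]
axis [0.47869871 0.38470036] -170.0837603324536
```

```bash
python3 to.py 0.471 0.3845 0.012 -80; python3 -m pendant '[[0.5,0,1,0,0],[0.5,0,2,0.1,0],[0.5,0,3,0.1,0],[0.5,0,4,0.1,0],[0.5,0,4.2,0.1,0]]'; python3 to.py 0.471 0.3845 0.012 -80
```

```text
t 2.75 pos [0.4517 0.3808 0.218 ] yaw -79.64 grip 0.996 F [ 0.4 -0.2 -0.4] | shift [ 0.503 -0.009  5.148] turn 0.060 j1 -0.05 j7 -2.40 dist mm 207
clock: 3.38
position: [0.4724, 0.3811, 0.0493]
ee_rot: [0.997, 0.083, -0.001, 0.002]
ft_force: [0.6, -0.6, 0.4]
grip_width: 1.003
t 3.38 pos [0.4724 0.3811 0.0493] yaw -80.49 grip 1.003 F [ 0.6 -0.6  0.4] | shift [-0.018 -0.093  0.931] turn -0.082 j1 -0.12 j7 -2.50 dist mm 37
```

```bash
python3 -m pendant '[[0,-0.08,0.5,-0.1,0],[0,-0.08,0.93,-0.1,0],[0,-0.08,0.93,-0.1,0],[0,-0.08,0.93,-0.1,0.3],[0,-0.08,0.93,-0.1,0.6]]' 40; python3 to.py 0.471 0.3845 0.012 -80;  python3 -m pendant '[[0,0,0,0,0.8],[0,0,0,0,0.8],[0,0,0,0,0.8],[0,0,0,0,0.8]]'; python3 to.py 0.471 0.3845 0.012 -80
```

```text
clock: 4.0
position: [0.4718, 0.3869, 0.0149]
ee_rot: [0.996, 0.089, 0.001, 0.001]
ft_force: [-1.4, -30.3, 23.6]
grip_width: 0.602
t 4.00 pos [0.4718 0.3869 0.0149] yaw -79.75 grip 0.602 F [ -1.4 -30.3  23.6] | shift [-0.031  0.055  0.071] turn 0.042 j1 -0.15 j7 -2.52 dist mm 4
clock: 4.5
position: [0.4721, 0.3866, 0.0151]
ee_rot: [0.996, 0.089, 0.001, 0.001]
ft_force: [-0.5, -5.7, 8.6]
grip_width: 0.597
t 4.50 pos [0.4721 0.3866 0.0151] yaw -79.80 grip 0.597 F [-0.5 -5.7  8.6] | shift [-0.037  0.046  0.078] turn 0.034 j1 -0.15 j7 -2.52 dist mm 4
```

```bash
python3 -m pendant '[[0,0,-0.4,0,0.8],[0,0,-1,0,0.8],[0,0,-2,0,0.8],[0,0,-3,0,0.8],[0,0,-4,0,0.8]]'; python3 to.py 0.471 0.3845 0.26 -80
python3 - <<'E'
from workcell import *
import numpy as np,cv2
c=get_calibration("wrist");p,d=camera("wrist");cv2.imwrite("pics/w3.png",p[:,:,::-1]);np.savez("pics/w3.npz",p=p,d=d,**c)
E
```

```text
clock: 5.12
position: [0.4708, 0.3881, 0.1771]
ee_rot: [0.996, 0.09, 0.001, -0.0]
ft_force: [0.3, 0.7, -4.3]
grip_width: 0.592
t 5.12 pos [0.4708 0.3881 0.1771] yaw -79.68 grip 0.592 F [ 0.3  0.7 -4.3] | shift [-0.008  0.087 -2.072] turn 0.053 j1 -0.08 j7 -2.42 dist mm 83
```

View pics/w3.png

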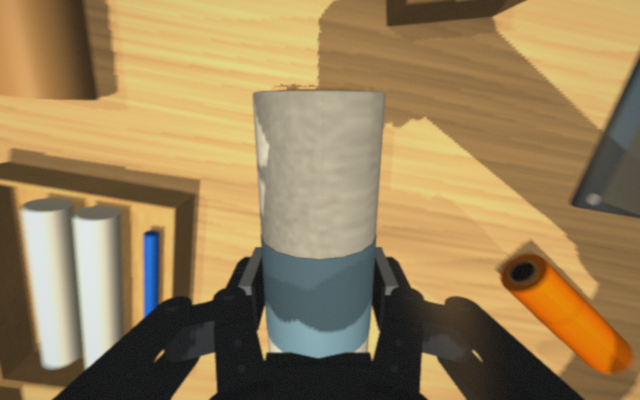

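The roll is held with its blue band between the fingers, and its front end is at row ~92. Next: its offset in the hand.

```bash
python3 - <<'E'
from h import *
from to import st
w=np.load("pics/w3.npz");p=w["p"];c={k:w[k] for k in("vfov","cx","cy","position","rotation")}
o,M,a=st(); P=(cloud(c,w["d"])-o["position"])@M
print(a,o["position"])
hsv=cv2.cvtColor(p,cv2.COLOR_RGB2HSV)
for v in(88,92,96,120,160,200,230,260,300,330): print(v,P[v,320].round(4),hsv[v,320])
col=P[95:245,320]; A=np.polyfit(col[:,0],col[:,2],1); print("tilt deg",np.degrees(np.arctan(A[0])))
for v in (130,200):
    r=P[v,250:395]; ok=r[:,2]<.02; print(v,r[ok][:,1].min(),r[ok][:,1].max(),r[ok][:,2].min())
v=np.nonzero((hsv[200:350,320,0]>95)&(hsv[200:350,320,1]>50))[0]+200;print("band",P[v.min(),320],P[v.max(),320])
E
```

```text
-79.67283734583307 [0.47208043 0.39005778 0.18286368]
88 [0.0895 0.0062 0.1789] [ 17 136 144]
92 [ 0.0819  0.004  -0.0363] [ 21  49 181]
96 [ 0.0807  0.004  -0.0367] [ 22  49 182]
120 [ 0.0732  0.004  -0.0351] [ 22  49 186]
160 [ 0.0602  0.0041 -0.0362] [ 21  50 187]
200 [ 0.0459  0.0041 -0.0363] [ 21  47 189]
230 [ 0.0344  0.0041 -0.0365] [ 21  50 187]
260 [ 0.0222  0.0041 -0.037 ] [ 95  52 117]
300 [ 0.0047  0.0042 -0.0377] [ 95  56 104]
330 [-0.0104  0.0042 -0.0372] [ 97  59 112]
tilt deg -3.2706179367502366
130 -0.02191182072109497 0.02891923131530521 -0.03739897362595096
200 -0.021261698479149153 0.028532790798868727 -0.13619855935853117
band [ 0.02075816  0.00413916 -0.03819962] [-0.02015859  0.0042453  -0.03743992]
```

```bash
python3 to.py 0.49 0.1 0.27 -30; python3 -m pendant '[[0.2,0.6,-0.8,-1,0.8],[0.4,1.8,-1.6,-2.5,0.8],[0.6,3.2,-2.1,-4,0.8],[0.6,4.5,-2.1,-5.5,0.8],[0.6,5.8,-2.1,-7,0.8]]'; python3 to.py 0.566 -0.166 0.27 0
```

```text
t 5.17 pos [0.4721 0.3901 0.1829] yaw -79.67 grip 0.599 F [1.  3.  1.2] | shift [-0.843  7.205 -2.214] turn -8.279 j1 -0.08 j7 -2.42 dist mm 303
clock: 5.8
position: [0.5361, 0.1625, 0.2597]
ee_rot: [0.896, 0.443, 0.001, 0.0]
ft_force: [-0.2, 1.5, -4.0]
grip_width: 0.593
t 5.80 pos [0.5361 0.1625 0.2597] yaw -37.39 grip 0.593 F [-0.2  1.5 -4. ] | shift [-6.071  5.58  -0.256] turn -6.231 j1 0.48 j7 -1.24 dist mm 330
```

```bash
python3 - <<'E'
from h import *
from workcell import get_calibration
# refine machine from top+side cues: pointers in both views -> triangulate
a=get_calibration("top");b=get_calibration("side")
def tri(ua,ub):
    p,d=ray(a,*ua);q,e=ray(b,*ub);d/=np.linalg.norm(d);e/=np.linalg.norm(e)
    s=np.linalg.lstsq(np.stack([d,-e],1),q-p,rcond=None)[0];return (p+s[0]*d+q+s[1]*e)/2,np.linalg.norm(p+s[0]*d-q-s[1]*e)
print(tri((299.67,183.38),(297.24,200.0)),tri((312.9,183.5),(304.02,192.56)),tri((311,243.47),(350.43,204.64)))
E
```

```text
(array([0.64526094, 0.03414997, 0.11167381]), np.float64(0.003069472384639053)) (array([0.64555162, 0.00224414, 0.11206015]), np.float64(0.003597122040755223)) (array([0.50117405, 0.00142172, 0.15407825]), np.float64(0.0034053542756882853))
```

```bash
python3 -m pendant '[[-1,1.1,-0.2,-1.2,0.8],[-2.1,2.1,-0.2,-2.5,0.8],[-3.2,3.1,-0.2,-4,0.8],[-4.3,4.1,-0.2,-5.3,0.8],[-5.2,4.9,-0.2,-6.1,0.8]]'; python3 -m pendant '[[0,0,0,0,0.8],[0,0,0,0,0.8]]';python3 to.py 0.568 -0.165 0.24 0.3
python3 - <<'E'
from workcell import *
import numpy as np,cv2
c=get_calibration("wrist");p,d=camera("wrist");cv2.imwrite("pics/w4.png",p[:,:,::-1]);np.savez("pics/w4.npz",p=p,d=d,**c)
p,d=camera("top");cv2.imwrite("pics/t4.png",p[:,:,::-1])
E
```

```text
clock: 6.42
position: [0.5636, -0.1232, 0.2674]
ee_rot: [0.713, 0.701, 0.0, 0.001]
ft_force: [0.5, 1.3, -3.2]
grip_width: 0.599
clock: 6.68
position: [0.5638, -0.1197, 0.267]
ee_rot: [0.714, 0.7, 0.0, 0.0]
ft_force: [-0.2, -0.0, -3.4]
grip_width: 0.593
t 6.67 pos [ 0.5638 -0.1197  0.267 ] yaw -1.10 grip 0.593 F [-0.2 -0.  -3.4] | shift [-1.131  0.125  0.675] turn -0.234 j1 0.96 j7 -0.13 dist mm 53
```

View pics/w4.png

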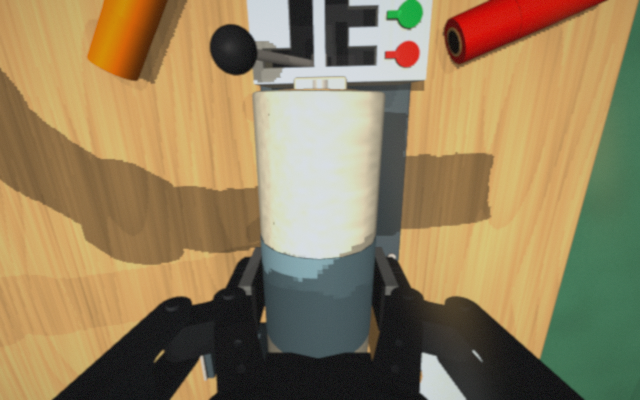

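View pics/t4.png

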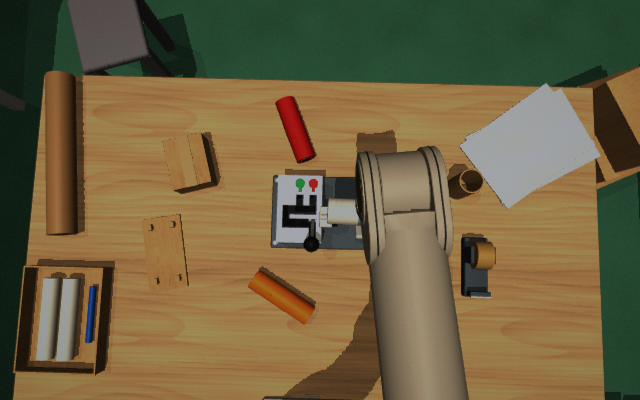

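```bash
python3 - <<'E'
from h import *
w=np.load("pics/w4.npz");p=w["p"];c={k:w[k] for k in("vfov","cx","cy","position","rotation")}
hsv=cv2.cvtColor(p,cv2.COLOR_RGB2HSV).astype(int);H,S,V=hsv[...,0],hsv[...,1],hsv[...,2]
P=cloud(c,w["d"])
for nm,m in(("g",(H>45)&(H<80)&(S>120)&(V>60)),("r",((H<5)|(H>175))&(S>150)&(V>60)&(P[...,2]>.095))):
    m=m.copy();m[:,:390]=0;m[:,430:]=0;m[100:]=0
    u8=cv2.morphologyEx(m.astype(np.uint8),cv2.MORPH_OPEN,cv2.getStructuringElement(cv2.MORPH_ELLIPSE,(13,13)))
    v,u=np.nonzero(u8);cu,cv_=(u.min()+u.max())/2,(v.min()+v.max())/2
    print(nm,u.min(),u.max(),v.min(),v.max(),onplane(c,cu,cv_,.111))
m=(V<60)&(P[...,2]>.12)&(P[...,2]<.2);m[:,:200]=0;m[:,262:]=0;m[90:]=0
k=cv2.morphologyEx(m.astype(np.uint8),cv2.MORPH_OPEN,np.ones((9,9)));v,u=np.nonzero(k)
print("knob",u.min(),u.max(),v.min(),v.max(),onplane(c,(u.min()+u.max())/2,(v.min()+v.max())/2,.155),P[m][:,2].max())
m=(P[...,2]>.1)&(P[...,2]<.109)&(S<60)&(V>100);m[100:]=0;q=P[m];print("gate",q.min(0),q.max(0),np.median(q[:,2]))
# -y edge of gate near cols 385-420 ; +x edge
for u in(395,405,415):
    v=np.nonzero(m[:,u])[0].max();print(u,v,onplane(c,u,v+.5,.106))
for r in(30,45,65,75):
    uu=np.nonzero(m[r])[0].max();print(r,uu,onplane(c,uu+.5,r,.106))
E
```

```text
g 396 421 0 27 [0.64599194 0.02999511 0.111     ]
r 394 418 41 66 [ 0.64616396 -0.00169061  0.111     ]
knob 211 256 26 72 [ 0.50117512 -0.00171503  0.155     ] 0.17239868139464007
gate [ 0.50402688 -0.0280647   0.10001512] [0.66748502 0.04461131 0.10893806] 0.10581536685596044
395 80 [ 0.63882539 -0.02406143  0.106     ]
405 80 [ 0.64829747 -0.02424114  0.106     ]
415 80 [ 0.65777008 -0.02442087  0.106     ]
30 429 [0.66729549 0.01780094 0.106     ]
45 427 [0.66667333 0.00564406 0.106     ]
65 426 [ 0.66737068 -0.01114575  0.106     ]
75 425 [ 0.66725851 -0.01977888  0.106     ]
```

```bash
python3 to.py 0.567 -0.167 0.12 0.3; python3 -m pendant '[[-1.2,0.1,0.5,-0.2,0.8],[-1.2,0.1,1.5,-0.2,0.8],[-1.2,0.1,2.5,-0.2,0.8],[-1.2,0.1,3.4,-0.2,0.8],[-1.2,0.1,3.6,-0.2,0.8]]';python3 to.py 0.567 -0.167 0.088 0.3
python3 - <<'E'
from workcell import *
import numpy as np,cv2
p,d=camera("side");cv2.imwrite("pics/s5.png",cv2.resize(p[120:280,250:450,::-1],None,fx=3.5,fy=3.5))
E
```

```text
t 6.78 pos [ 0.5639 -0.119   0.2669] yaw -1.00 grip 0.599 F [-0.4  0.1 -3. ] | shift [-1.199  0.094  3.673] turn -0.217 j1 0.96 j7 -0.13 dist mm 155
clock: 7.4
position: [0.5659, -0.1675, 0.1205]
ee_rot: [0.706, 0.708, -0.001, -0.001]
ft_force: [-0.5, -0.6, -3.5]
grip_width: 0.594
t 7.40 pos [ 0.5659 -0.1675  0.1205] yaw 0.17 grip 0.594 F [-0.5 -0.6 -3.5] | shift [0.013 0.03  0.813] turn -0.021 j1 0.97 j7 -0.11 dist mm 33
```

View pics/s5.png

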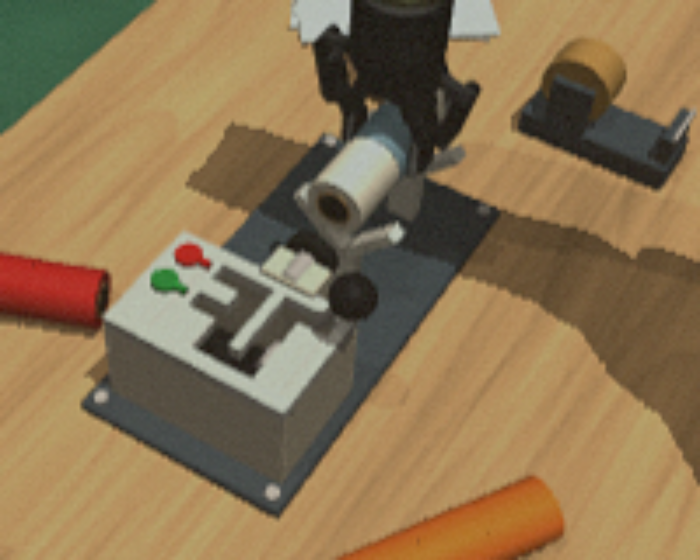

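The roll hangs over the yokes, its near end above the near yoke and well aligned. I'll lower it slowly.

```bash
python3 -m pendant '[[0,0,0.2,0,0.8],[0,0,0.35,0,0.8],[0,0,0.5,0,0.8],[0,0,0.6,0,0.8],[0,0,0.6,0,0.8]]';python3 to.py 0.567 -0.167 0.088 0.3; python3 -m pendant '[[0,0,0.05,0,0.8],[0,0,0.1,0,0.8],[0,0,0.1,0,0.8]]';python3 to.py 0.567 -0.167 0.088 0.3
```

```text
clock: 8.07
position: [0.5668, -0.1689, 0.0979]
ee_rot: [0.707, 0.708, -0.0, -0.0]
ft_force: [0.0, -0.2, -3.3]
grip_width: 0.596
t 8.07 pos [ 0.5668 -0.1689  0.0979] yaw 0.07 grip 0.596 F [ 0.  -0.2 -3.3] | shift [0.047 0.005 0.247] turn -0.038 j1 0.96 j7 -0.13 dist mm 10
clock: 8.45
position: [0.5668, -0.1689, 0.0939]
ee_rot: [0.707, 0.708, -0.0, -0.0]
ft_force: [-0.7, -0.2, -4.3]
grip_width: 0.598
t 8.45 pos [ 0.5668 -0.1689  0.0939] yaw 0.07 grip 0.598 F [-0.7 -0.2 -4.3] | shift [0.047 0.005 0.149] turn -0.038 j1 0.95 j7 -0.13 dist mm 6
```

```bash
python3 -m pendant '[[0,0,0.05,0,0.8],[0,0,0.07,0,0.8],[0,0,0.07,0,0.8]]';python3 to.py 0.567 -0.167 0.088 0.3; python3 -m pendant '[[0,0,0.05,0,0.8],[0,0,0.05,0,0.8]]';python3 to.py 0.567 -0.167 0.088 0.3
```

```text
clock: 8.82
position: [0.5669, -0.1689, 0.0912]
ee_rot: [0.707, 0.708, -0.0, -0.0]
ft_force: [-0.1, 0.6, -3.5]
grip_width: 0.594
t 8.82 pos [ 0.5669 -0.1689  0.0912] yaw 0.07 grip 0.594 F [-0.1  0.6 -3.5] | shift [0.048 0.004 0.08 ] turn -0.039 j1 0.95 j7 -0.13 dist mm 4
clock: 9.07
position: [0.567, -0.1689, 0.0893]
ee_rot: [0.707, 0.708, 0.0, 0.0]
ft_force: [0.9, -0.1, -2.9]
grip_width: 0.598
t 9.07 pos [ 0.567  -0.1689  0.0893] yaw 0.07 grip 0.598 F [ 0.9 -0.1 -2.9] | shift [ 0.048 -0.001  0.032] turn -0.038 j1 0.95 j7 -0.14 dist mm 2
```

```bash
python3 -m pendant '[[0,0,0.04,0,0.8],[0,0,0.04,0,0.8]]'; python3 -m pendant '[[0,0,0.04,0,0.8],[0,0,0.04,0,0.8]]'
```

```text
clock: 9.32
position: [0.5678, -0.1689, 0.0883]
ee_rot: [0.707, 0.708, 0.001, 0.001]
ft_force: [3.3, -0.3, 1.7]
grip_width: 0.594
clock: 9.57
position: [0.5682, -0.169, 0.0878]
ee_rot: [0.706, 0.708, 0.001, 0.001]
ft_force: [0.0, -0.2, 11.6]
grip_width: 0.596
```

```bash
python3 -m pendant '[[0,0,-0.03,0,0.8],[0,0,-0.03,0,0.5],[0,0,-0.03,0,0.35],[0,0,-0.03,0,0.2],[0,0,-0.03,0,0.1]]';python3 -m pendant '[[0,0,0,0,0],[0,0,0,0,0],[0,0,-0.5,0,0],[0,0,-1.2,0,0],[0,0,-2,0,0]]'; python3 -m pendant '[[0,0,-1,0,0],[0,0,-2,0,0],[0,0,-2.5,0,0],[0,0,-2.5,0,0]]'
python3 - <<'E'
from workcell import *
import numpy as np,cv2
c=get_calibration("wrist");p,d=camera("wrist");cv2.imwrite("pics/w6.png",p[:,:,::-1]);np.savez("pics/w6.npz",p=p,d=d,**c)
p,d=camera("side");cv2.imwrite("pics/s6.png",cv2.resize(p[120:280,250:450,::-1],None,fx=3.5,fy=3.5))
E
python3 to.py 0.503 0 0.25 -90
```

```text
clock: 10.2
position: [0.5665, -0.1689, 0.087]
ee_rot: [0.707, 0.708, -0.0, -0.0]
ft_force: [0.3, -0.0, -0.4]
grip_width: 0.9
clock: 10.82
position: [0.567, -0.1687, 0.1694]
ee_rot: [0.707, 0.708, 0.0, 0.0]
ft_force: [-0.3, -0.3, 0.1]
grip_width: 1.0
clock: 11.32
position: [0.5674, -0.1688, 0.2687]
ee_rot: [0.707, 0.708, 0.0, 0.001]
ft_force: [-0.7, 0.2, -1.2]
grip_width: 0.999
t 11.43 pos [ 0.5665 -0.1689  0.2663] yaw 0.07 grip 1.000 F [ 0.3 -0.8  0.3] | shift [ 4.225 -1.581  0.409] turn 15.011 j1 1.00 j7 -0.04 dist mm 181
```

View pics/w6.png

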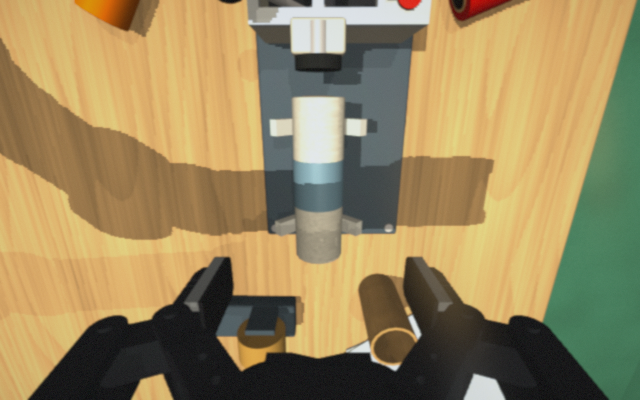

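View pics/s6.png

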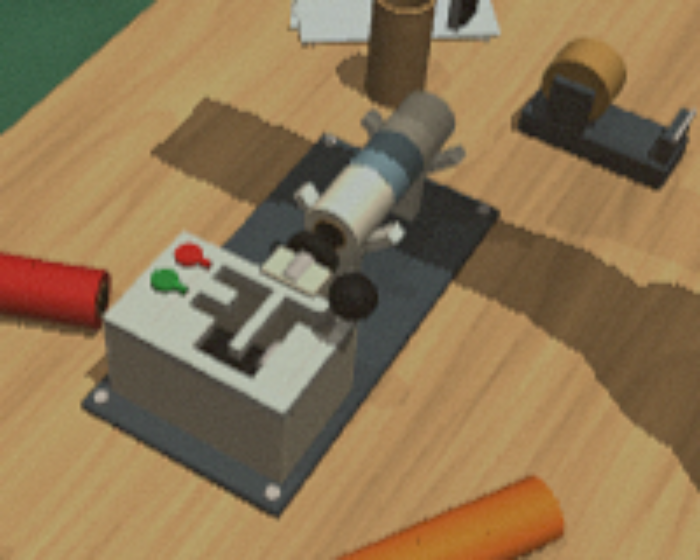

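```bash
python3 - <<'E'
from h import *
w=np.load("pics/w6.npz");p=w["p"];c={k:w[k] for k in("vfov","cx","cy","position","rotation")}
P=cloud(c,w["d"])
col=P[:,318];r=(col[:,2]>.12)&(col[:,2]<.14)&(np.arange(400)>90)&(np.arange(400)<280)
q=col[r];print("roll y",q[:,1].min(),q[:,1].max(),"mid",(q[:,1].min()+q[:,1].max())/2,"z",np.median(q[:,2]),np.polyfit(q[:,1],q[:,2],1)[0])
for u0,u1 in((270,288),(348,364)):
    for v0,v1 in((110,145),(205,240)):
        a=P[v0:v1,u0:u1].reshape(-1,3);a=a[(a[:,2]>.07)&(a[:,2]<.12)];print(len(a),a[:,:].min(0),a.max(0))
m=(P[...,2]>.105)&(P[...,2]<.14);m[:90]=0;m[265:]=0;q=P[m&(np.mgrid[0:400,0:640][1]>290)&(np.mgrid[0:400,0:640][1]<346)]
q=q[q[:,2]>.12];s=q[:,:2]-q[:,:2].mean(0);V=np.linalg.svd(s,full_matrices=False)[2][0];print(q[:,:2].mean(0),np.degrees(np.arctan2(V[1],V[0])))
E
```

```text
roll y -0.2548350403973297 -0.08592185840698438 mid -0.17037844940215702 z 0.13049802559338247 -0.0025847695267879334
302 [ 0.51901405 -0.12345695  0.09788573] [ 0.53644912 -0.10750806  0.11090918]
211 [ 0.51931346 -0.233745    0.09040855] [ 0.53324095 -0.21701359  0.11019979]
271 [ 0.59820327 -0.12318466  0.08779032] [ 0.6132437  -0.10712375  0.11136719]
221 [ 0.60156153 -0.23304162  0.091366  ] [ 0.61638113 -0.21639666  0.10984718]
[ 0.5676239 -0.1631804] -89.73506189748161
```

```bash
python3 -m pendant '[[0.8,-0.3,0,1.7,0],[1.7,-0.6,0,3.4,0],[2.6,-1,0,5.1,0],[3.4,-1.3,0,6.8,0],[4.2,-1.6,0.4,8.5,0]]'; python3 -m pendant '[[0,0,0,1.6,0],[0,0,0,3.2,0],[0,0,0,4.8,0],[0,0,0,6.4,0],[0,0,0,6.5,0]]'; python3 -m pendant '[[0,0,0,0,0]]'; python3 to.py 0.502 -0.002 0.23 -90
python3 - <<'E'
from workcell import *
import numpy as np,cv2
c=get_calibration("wrist");p,d=camera("wrist");cv2.imwrite("pics/w7.png",p[:,:,::-1]);np.savez("pics/w7.npz",p=p,d=d,**c)
E
```

```text
clock: 12.05
position: [0.5021, -0.0001, 0.2505]
ee_rot: [0.943, 0.332, -0.0, 0.0]
ft_force: [0.2, -0.0, 0.1]
grip_width: 1.001
clock: 12.68
position: [0.5021, -0.0011, 0.2501]
ee_rot: [1.0, 0.001, -0.001, -0.0]
ft_force: [-0.5, 0.1, 0.7]
grip_width: 1.004
clock: 12.8
position: [0.5023, -0.001, 0.2506]
ee_rot: [1.0, 0.002, -0.001, -0.0]
ft_force: [0.1, -0.4, -0.5]
grip_width: 1.0
t 12.80 pos [ 0.5023 -0.001   0.2506] yaw -89.73 grip 1.000 F [ 0.1 -0.4 -0.5] | shift [-0.008  0.025  0.514] turn 0.044 j1 0.81 j7 -1.74 dist mm 21
```

View pics/w7.png

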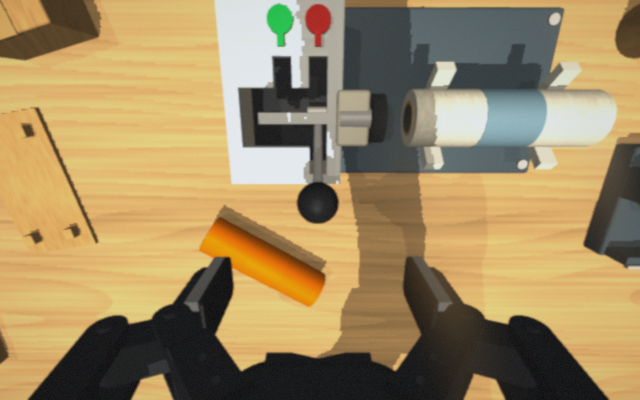

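```bash
python3 - <<'E'
from h import *
w=np.load("pics/w7.npz");p=w["p"];c={k:w[k] for k in("vfov","cx","cy","position","rotation")}
print(onplane(c,317.5,202.5,.153))
P=cloud(c,w["d"]);q=P[183:224,298:339].reshape(-1,3);q=q[(q[:,2]>.14)&(q[:,2]<.2)];i=q[:,2].argmax();print(q[i],q.min(0),q.max(0))
for u,v in((280,19),(318,18)): print(onplane(c,u,v,.111))
E
python3 to.py 0.5015 -0.002 0.131 -90
```

```text
[ 0.50066931 -0.00249116  0.153     ]
[ 0.50012265 -0.00133118  0.17199905] [ 0.48405203 -0.01998244  0.1496829 ] [0.51858744 0.01386919 0.17199905]
[0.64697468 0.02931333 0.111     ]
[ 0.64785538 -0.0021903   0.111     ]
t 12.85 pos [ 0.5025 -0.001   0.2508] yaw -89.76 grip 0.997 F [0.7 0.6 0.2] | shift [-0.022  0.025  2.995] turn 0.041 j1 0.81 j7 -1.74 dist mm 120
```

```bash
python3 -m pendant '[[0,0,0.8,0,0],[0,0,1.6,0,0],[0,0,2.3,0,0],[0,0,2.8,0,0],[0,0,2.95,0,0]]' 30; python3 to.py 0.501 -0.0022 0.131 -90; python3 -m pendant '[[0,0,0,0,0.2],[0,0,0,0,0.4],[0,0,0,0,0.55],[0,0,0,0,0.75],[0,0,0,0,0.75]]'; python3 -m pendant '[[0,0,0,0,0.75]]';python3 to.py 0.5 -0.0022 0.131 -90
```

```text
clock: 13.48
position: [0.5023, -0.001, 0.1323]
ee_rot: [1.0, 0.001, -0.001, -0.0]
ft_force: [0.0, -0.5, 0.4]
grip_width: 1.002
t 13.47 pos [ 0.5023 -0.001   0.1323] yaw -89.88 grip 1.002 F [ 0.  -0.5  0.4] | shift [-0.032  0.03   0.033] turn 0.021 j1 0.75 j7 -1.84 dist mm 2
clock: 14.1
position: [0.5029, -0.0009, 0.1339]
ee_rot: [1.0, 0.001, 0.0, 0.0]
ft_force: [-1.7, -0.1, 5.7]
grip_width: 0.398
clock: 14.22
position: [0.5029, -0.0009, 0.1339]
ee_rot: [1.0, 0.001, 0.0, 0.0]
ft_force: [-3.5, 0.1, 5.5]
grip_width: 0.402
t 14.22 pos [ 0.5029 -0.0009  0.1339] yaw -89.93 grip 0.402 F [-3.5  0.1  5.5] | shift [-0.072  0.033  0.072] turn 0.012 j1 0.75 j7 -1.84 dist mm 4
```

```bash
python3 -m pendant '[[0.15,0,-0.08,0,0.75],[0.3,0,-0.14,0,0.75],[0.44,0,-0.19,0,0.75],[0.65,0,-0.27,0,0.75],[0.87,0,-0.33,0,0.75]]'; python3 -m pendant '[[0,0,0,0,0.75],[0,0,0,0,0.75]]'; python3 - <<'E'
from workcell import *
import numpy as np,cv2
c=get_calibration("wrist");p,d=camera("wrist");cv2.imwrite("pics/w8.png",p[:,:,::-1])
p,d=camera("side");cv2.imwrite("pics/s8.png",cv2.resize(p[120:280,250:450,::-1],None,fx=3.5,fy=3.5))
E
```

```text
clock: 14.85
position: [0.5378, -0.0009, 0.1464]
ee_rot: [1.0, 0.001, -0.0, -0.0]
ft_force: [-2.2, 1.0, -2.1]
grip_width: 0.4
clock: 15.1
position: [0.5377, -0.0008, 0.1463]
ee_rot: [1.0, 0.001, 0.0, -0.0]
ft_force: [1.3, 0.9, -3.3]
grip_width: 0.399
```

View pics/w8.png

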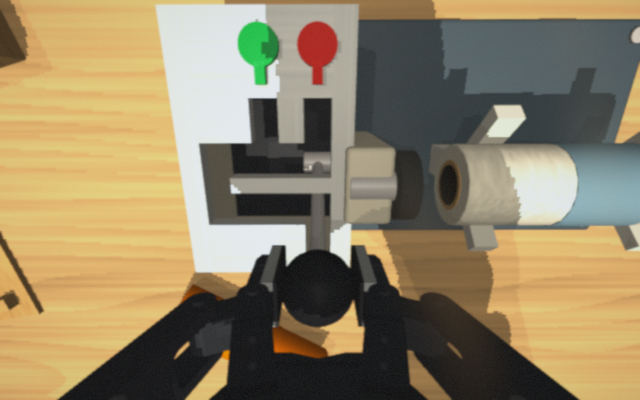

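View pics/s8.png

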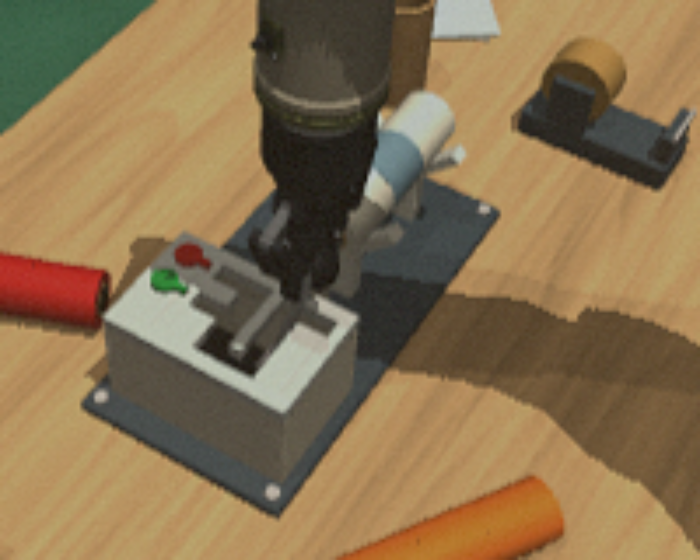

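```bash
python3 -m pendant '[[0,-0.3,0,0,0.75],[0,-0.6,0,0,0.75],[0,-0.9,0,0,0.75],[0,-1.2,0,0,0.75],[0,-1.4,0,0,0.75]]'; python3 -m pendant '[[0,-0.1,0,0,0.75],[0,-0.18,0,0,0.75],[0,-0.18,0,0,0.75]]'; python3 - <<'E'
from workcell import *
import numpy as np,cv2
c=get_calibration("wrist");p,d=camera("wrist");cv2.imwrite("pics/w9.png",p[:,:,::-1])
E
```

```text
clock: 15.82
position: [0.5373, 0.0562, 0.1463]
ee_rot: [1.0, 0.001, -0.0, -0.0]
ft_force: [2.0, -2.4, -6.4]
grip_width: 0.4
clock: 16.2
position: [0.5374, 0.0625, 0.1464]
ee_rot: [1.0, 0.001, -0.0, -0.0]
ft_force: [2.5, 0.1, -6.0]
grip_width: 0.404
```

View pics/w9.png

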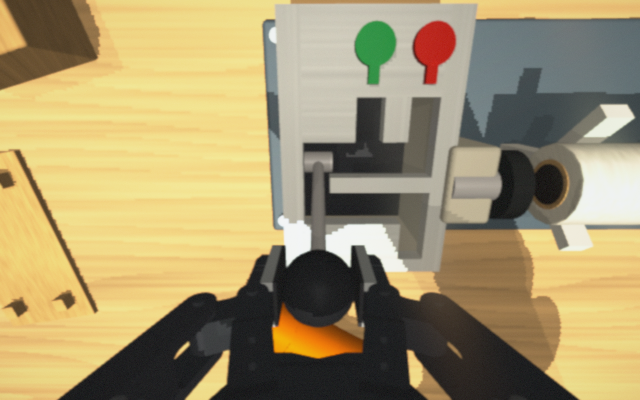

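```bash
python3 -m pendant '[[0.3,0,-0.03,0,0.75],[0.6,0,-0.07,0,0.75],[0.9,0,-0.07,0,0.75],[1.2,0,-0.04,0,0.75],[1.56,0,0.02,0,0.75]]'; python3 -m pendant '[[0,0,0,0,0.75],[0,0,0,0,0.75]]'; python3 - <<'E'
from workcell import *
import numpy as np,cv2
c=get_calibration("wrist");p,d=camera("wrist");cv2.imwrite("pics/w10.png",p[:,:,::-1])
p,d=camera("side");cv2.imwrite("pics/s10.png",cv2.resize(p[120:280,250:450,::-1],None,fx=3.5,fy=3.5))
E
```

```text
clock: 16.88
position: [0.6011, 0.0625, 0.1459]
ee_rot: [1.0, 0.001, 0.0, -0.0]
ft_force: [-1.6, 0.8, 2.7]
grip_width: 0.402
clock: 17.12
position: [0.6004, 0.0625, 0.1459]
ee_rot: [1.0, 0.001, 0.001, -0.0]
ft_force: [1.9, 0.1, 4.5]
grip_width: 0.402
```

View pics/w10.png

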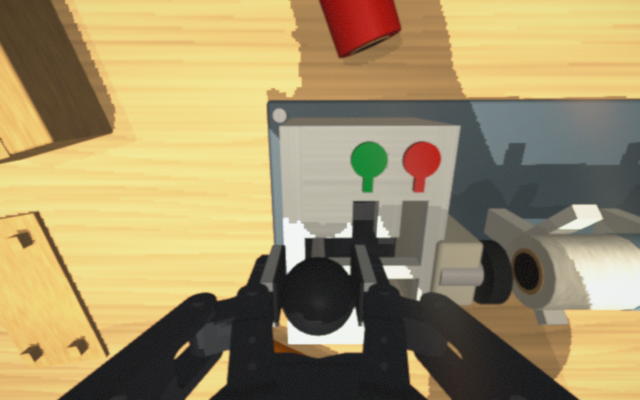

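View pics/s10.png

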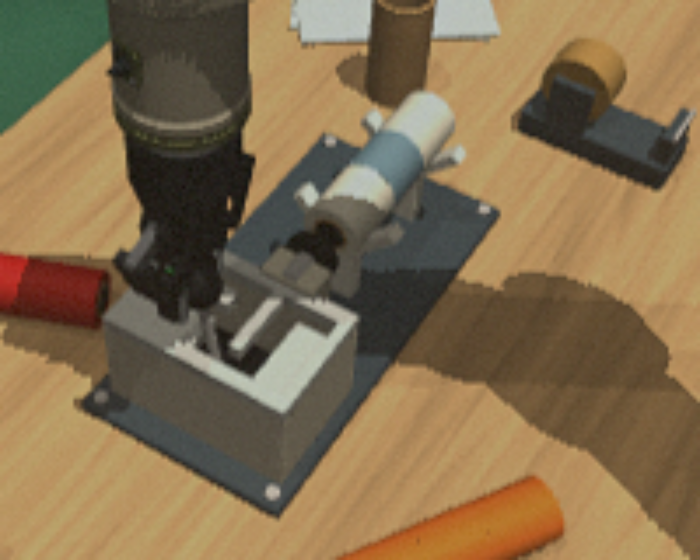

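```bash
python3 -m pendant '[[0,0.2,0,0,0.75],[0,0.4,0,0,0.75],[0,0.6,0,0,0.75],[0,0.8,0,0,0.75],[0,0.8,0,0,0.75]]'; python3 - <<'E'
from workcell import *
import numpy as np,cv2
c=get_calibration("wrist");p,d=camera("wrist");cv2.imwrite("pics/w11.png",p[:,:,::-1])
E
```

```text
clock: 17.85
position: [0.6001, 0.0285, 0.1459]
ee_rot: [1.0, -0.0, 0.0, 0.001]
ft_force: [1.0, -0.8, 6.0]
grip_width: 0.404
```

View pics/w11.png

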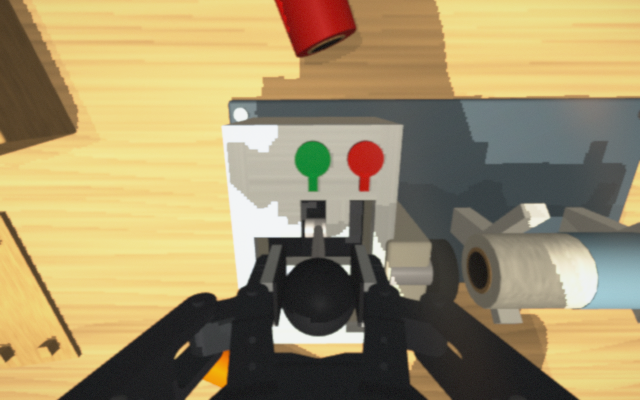

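```bash
python3 -m pendant '[[0.05,-0.05,0,0,0.75],[0.3,-0.05,0.08,0,0.75],[0.5,-0.05,0.16,0,0.75],[0.7,-0.05,0.26,0,0.75],[0.85,-0.05,0.34,0,0.75]]'; python3 -m pendant '[[0.1,0,0.04,0,0.75],[0.2,0,0.09,0,0.75],[0.2,0,0.09,0,0.75]]'
```

```text
clock: 18.52
position: [0.6347, 0.0311, 0.1324]
ee_rot: [1.0, 0.0, 0.001, 0.0]
ft_force: [1.7, -0.7, 7.1]
grip_width: 0.406
clock: 18.9
position: [0.642, 0.0316, 0.1282]
ee_rot: [1.0, 0.0, -0.0, 0.0]
ft_force: [0.8, -1.8, 4.0]
grip_width: 0.401
```

```bash
python3 -m pendant '[[0.05,0,0.03,0,0.75],[0.1,0,0.06,0,0.75],[0.1,0,0.06,0,0.75]]'; python3 -m pendant '[[0.05,0,0.03,0,0.75],[0.1,0,0.06,0,0.75],[0.1,0,0.06,0,0.75]]'
```

```text
clock: 19.27
position: [0.6459, 0.0323, 0.1259]
ee_rot: [1.0, 0.001, -0.0, 0.0]
ft_force: [0.0, -1.8, 2.9]
grip_width: 0.399
clock: 19.65
position: [0.6497, 0.0325, 0.1234]
ee_rot: [1.0, 0.001, -0.0, -0.0]
ft_force: [-1.9, -1.7, 2.8]
grip_width: 0.399
```

```bash
python3 -m pendant '[[0.05,0,0.03,0,0.75],[0.1,0,0.06,0,0.75],[0.1,0,0.06,0,0.75]]'; python3 - <<'E'
from workcell import *
import numpy as np,cv2
c=get_calibration("wrist");p,d=camera("wrist");cv2.imwrite("pics/w12.png",p[:,:,::-1])
p,d=camera("side");cv2.imwrite("pics/s12.png",cv2.resize(p[120:280,250:450,::-1],None,fx=3.5,fy=3.5))
E
```

```text
clock: 20.02
position: [0.6524, 0.0327, 0.1215]
ee_rot: [1.0, 0.001, -0.002, 0.0]
ft_force: [-12.5, -2.5, 11.9]
grip_width: 0.403
```

View pics/w12.png

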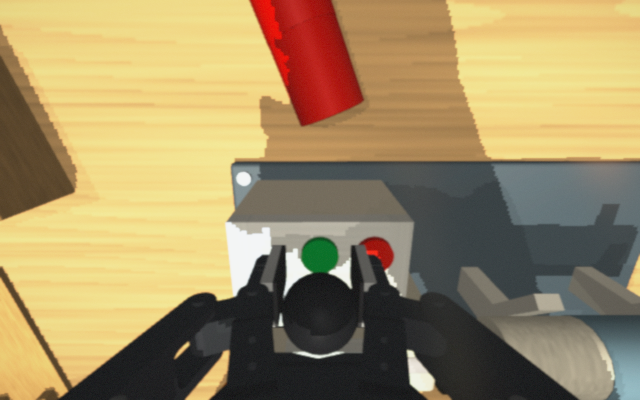

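View pics/s12.png

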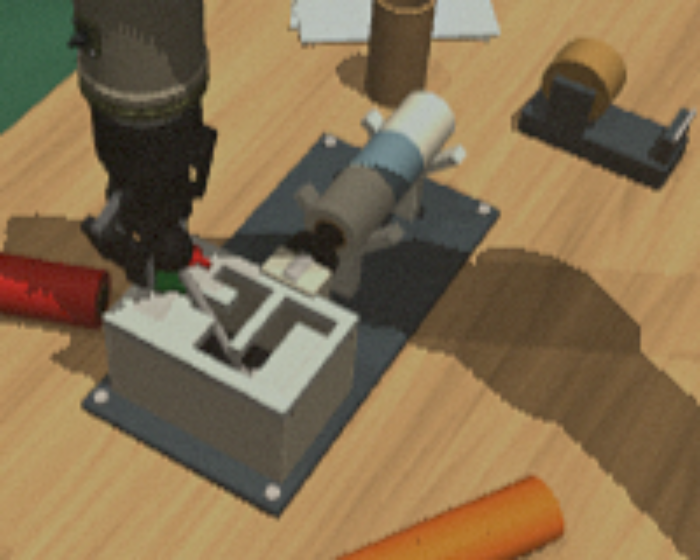

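```bash
python3 -m pendant '[[0.04,0,0.02,0,0.75],[0.04,0,0.02,0,0.75]]'; python3 -m pendant '[[-0.02,0,-0.01,0,0.5],[-0.02,0,-0.01,0,0.3],[-0.02,0,-0.01,0,0.1],[-0.02,0,-0.01,0,0],[-0.02,0,-0.01,0,0]]';  python3 -m pendant '[[0,0,-0.4,0,0],[0,0,-1,0,0],[0,0,-2,0,0],[0,0,-3,0,0],[0,0,-4,0,0]]'; python3 -m pendant '[[-1,0,0,0,0],[-2,0,0,0,0],[-3,0,0,0,0],[-3.5,0,0,0,0],[-3.5,0,0,0,0]]'; python3 - <<'E'
from workcell import *
import numpy as np,cv2
for n in("wrist","side","top"):
    c=get_calibration(n);p,d=camera(n);cv2.imwrite(f"pics/{n}13.png",p[:,:,::-1]);np.savez(f"pics/{n}13.npz",p=p,d=d,**c)
E
```

```text
clock: 20.38
position: [0.6538, 0.0326, 0.1207]
ee_rot: [1.0, 0.001, -0.002, 0.0]
ft_force: [-13.2, -1.7, 12.8]
grip_width: 0.399
clock: 21.0
position: [0.6547, 0.0324, 0.1208]
ee_rot: [1.0, 0.001, 0.0, -0.0]
ft_force: [-0.7, -0.0, 0.2]
grip_width: 1.003
clock: 21.62
position: [0.6546, 0.0326, 0.2836]
ee_rot: [1.0, 0.001, 0.001, -0.0]
ft_force: [0.2, 1.2, -0.4]
grip_width: 1.003
clock: 22.25
position: [0.5142, 0.0323, 0.2823]
ee_rot: [1.0, 0.001, 0.001, 0.001]
ft_force: [-0.1, 0.5, -0.5]
grip_width: 1.004
```

View pics/wrist13.png

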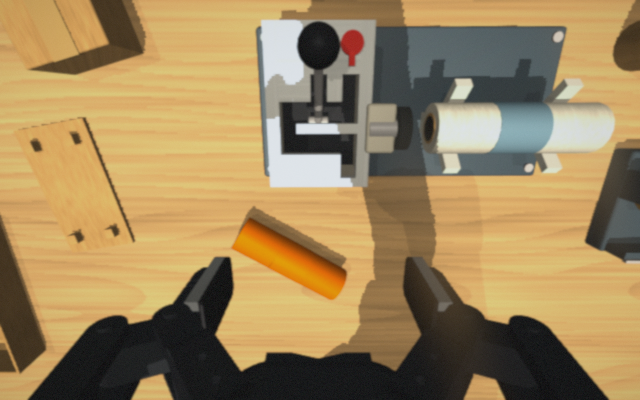

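View pics/side13.png

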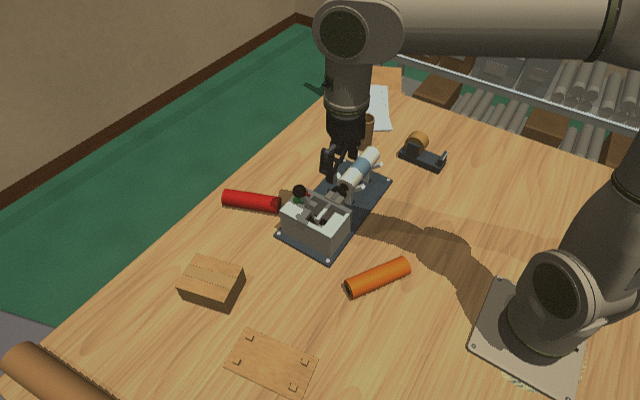

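```bash
python3 - <<'E'
from h import *
for n in("wrist","side"):
    w=np.load(f"pics/{n}13.npz");p=w["p"];c={k:w[k] for k in("vfov","cx","cy","position","rotation")}
    P=cloud(c,w["d"]);V=cv2.cvtColor(p,cv2.COLOR_RGB2HSV)[...,2]
    m=(V<70)&(P[...,2]>.13)&(P[...,2]<.18)&(P[...,0]>.6)&(P[...,0]<.68)&(P[...,1]>0)&(P[...,1]<.07)
    m=cv2.morphologyEx(m.astype(np.uint8),cv2.MORPH_OPEN,np.ones((5,5)))
    v,u=np.nonzero(m);print(n,u.min(),u.max(),v.min(),v.max(),onplane(c,(u.min()+u.max())/2,(v.min()+v.max())/2,.1494),P[m>0].min(0),P[m>0].max(0))
w=np.load("pics/wrist13.npz");c={k:w[k] for k in("vfov","cx","cy","position","rotation")};print("red",onplane(c,353,43,.111))
E
```

```text
wrist 299 339 22 69 [0.63865028 0.02943378 0.1494    ] [0.62012906 0.01301398 0.15263016] [0.65436945 0.04564763 0.17022098]
side 293 305 185 197 [0.63778826 0.03133841 0.1494    ] [0.61883947 0.02138235 0.14359828] [0.65068724 0.05159525 0.1700743 ]
red [ 0.64690169 -0.00290985  0.111     ]
```

Vision puts the knob at swing ≈0.53–0.54, so I can't tell whether it is fully home. I'll nudge it from behind with shut fingers until the stop is felt.

```bash
python3 to.py 0.598 0.031 0.143 -90; python3 -m pendant '[[0.6,0,0.5,0,0.5],[1.2,0,1.2,0,1],[1.7,0,2,0,1],[2.1,0.03,2.8,0,1],[2.1,0.03,3.48,0,1]]'; python3 -m pendant '[[0,0,0,0,1],[0.15,0,0,0,1],[0.15,0,0,0,1]]';  python3 to.py 0.61 0.031 0.143 -90
```

```text
t 22.40 pos [0.5154 0.0322 0.2814] yaw -89.94 grip 1.005 F [ 1.3  0.4 -0.6] | shift [2.061 0.032 3.461] turn 0.010 j1 0.73 j7 -1.82 dist mm 161
clock: 23.02
position: [0.5998, 0.0315, 0.1393]
ee_rot: [1.0, 0.001, -0.001, -0.001]
ft_force: [0.5, -0.7, 0.9]
grip_width: 0.004
clock: 23.4
position: [0.6059, 0.0313, 0.143]
ee_rot: [1.0, 0.001, 0.001, -0.0]
ft_force: [-0.0, -0.1, 0.8]
grip_width: -0.0
t 23.40 pos [0.6059 0.0313 0.143 ] yaw -89.94 grip -0.000 F [-0.  -0.1  0.8] | shift [0.103 0.008 0.001] turn 0.010 j1 0.54 j7 -1.97 dist mm 4
```

```bash
python3 -m pendant '[[0.08,0,0,0,1],[0.12,0,0,0,1],[0.12,0,0,0,1]]'; python3 -m pendant '[[0.05,0,0,0,1],[0.08,0,0,0,1],[0.08,0,0,0,1]]';python3 -m pendant '[[0.05,0,0,0,1],[0.08,0,0,0,1],[0.08,0,0,0,1]]'
```

```text
clock: 23.78
position: [0.6096, 0.0311, 0.1418]
ee_rot: [1.0, 0.001, 0.0, 0.0]
ft_force: [-0.3, 0.9, 0.8]
grip_width: 0.001
clock: 24.15
position: [0.6124, 0.0311, 0.1414]
ee_rot: [1.0, 0.001, -0.0, 0.0]
ft_force: [-1.7, -0.1, -1.0]
grip_width: 0.002
clock: 24.52
position: [0.6143, 0.0312, 0.1408]
ee_rot: [1.0, 0.001, -0.002, 0.0]
ft_force: [-8.5, -0.5, -1.7]
grip_width: -0.001
```

```bash
python3 -m pendant '[[0.05,0,0,0,1],[0.08,0,0,0,1],[0.08,0,0,0,1]]'; python3 -m pendant '[[-0.4,0,0,0,1],[-1,0,-0.3,0,1],[-1.5,0,-1.5,0,1],[-2,0,-2.5,0,1],[-2.5,0,-3.5,0,1]]'; python3 -m pendant '[[0,-0.8,0,0,0.5],[0,-1.6,0,0,0],[0,-2.4,0,0,0],[0,-3,0,0,0],[0,-3,0,0,0]]'; python3 - <<'E'
from workcell import *
from h import *
for n in("wrist","side","top"):
    c=get_calibration(n);p,d=camera(n);cv2.imwrite(f"pics/{n}14.png",p[:,:,::-1])
    P=cloud(c,d);V=cv2.cvtColor(p,cv2.COLOR_RGB2HSV)[...,2]
    m=(V<70)&(P[...,2]>.13)&(P[...,2]<.18)&(P[...,0]>.6)&(P[...,0]<.68)&(P[...,1]>0)&(P[...,1]<.07)
    m=cv2.morphologyEx(m.astype(np.uint8),cv2.MORPH_OPEN,np.ones((3,3)))
    v,u=np.nonzero(m)
    if len(u): print(n,onplane(c,(u.min()+u.max())/2,(v.min()+v.max())/2,.1494))
print(manip.get_obs()["clock"],manip.get_obs()["position"])
E
```

```text
clock: 24.9
position: [0.6155, 0.0312, 0.1402]
ee_rot: [1.0, 0.001, -0.004, 0.001]
ft_force: [-18.8, -0.5, 3.5]
grip_width: -0.003
clock: 25.52
position: [0.5189, 0.0312, 0.2834]
ee_rot: [1.0, 0.001, 0.001, 0.0]
ft_force: [0.4, 0.1, 0.9]
grip_width: 0.002
clock: 26.15
position: [0.5188, 0.1534, 0.2822]
ee_rot: [1.0, 0.002, 0.001, -0.001]
ft_force: [0.5, 0.0, 0.4]
grip_width: 0.997
wrist [0.64147662 0.02991549 0.1494    ]
side [0.63560278 0.02988889 0.1494    ]
top [0.64037291 0.03428968 0.1494    ]
26.3 [0.51932232 0.15019693 0.28177368]
```

View pics/top14.png

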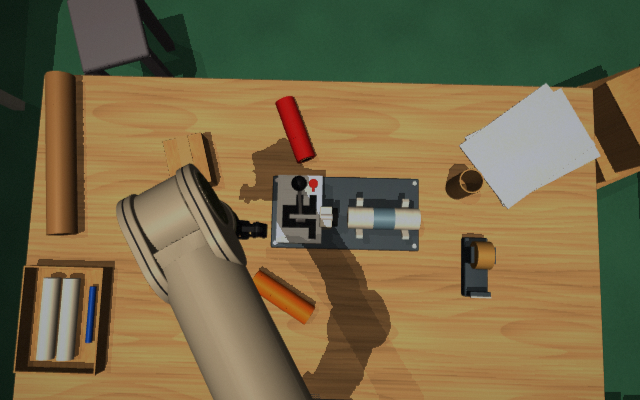

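View pics/side14.png

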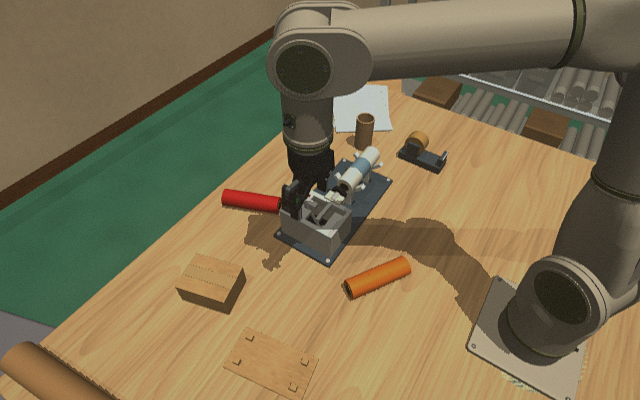

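The lever is hard against its stop, the roll sits in the yokes, and the gripper is clear of everything.

```bash
python3 -c "
from workcell import hand_in
print(hand_in())"
```

```text
the job is handed in; nothing more can be done
None
```

The roll is in the winder's yokes and the lever is at the end of the green-marked slot. I handed the job in at about 26 s.

- **Roll:** I set it down gently; the upward force at contact peaked at about 12 N. Afterwards the wrist camera put its middle within 1 mm of midway between the yokes. Its top was at 130.5 mm against an expected 131 mm, and its axis was within about 0.3° of the yokes' line. In the last top view it was still in place.
- **Lever:** I guided it through the first channel, the passage, the second channel and into slot 0.000, which the green pointer marks. After I let go, the camera put the swing at about 0.53–0.54, just short of the 0.55 home position. I then pushed the knob with shut fingers until the stop resisted with about 19 N. The wrist camera put it about 3 mm further on after that.
- **Disagreements:** The cameras differ by up to 6 mm on the final knob position. The top and wrist views agree to about 1 mm in x and fit fully home. The side view reads about 5 mm less in x; the gripper was close to the knob in that view, so I relied on the felt stop.
- **Other objects:** The dispenser, carton, upright tube and look-alike rolls looked undisturbed in the last pictures. The arm partly hides the carton in the top view, but the side view shows it in place.

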